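Mist a specimen jar and slide it home under the glass shelf

TASK

Put the orange specimen jar that stands on the grey track away, sliding it all the way without lifting or tipping it: first swing the red gate wide open, push the jar along the track onto the blue ring mark at the corner, and with the jar standing there press the white spray cap of the clamped canister fully down and let it spring back up. Then push the jar round the corner and along the second lane until it stands fully home against the black stop under the glass shelf, and swing the red gate fully shut behind it. Leave the other jars and things where they are.

Things in the scene. Friction and masses are not known exactly. Their poses are not given: they have to be found in the camera images.
- track: fixed grey plate 8 mm thick with an L-shaped lane 94 mm wide between aluminium rails (8 mm thick, tops 26 mm above the table). Origin on the table under the corner mark. First lane: along its +y, from the mark to its open end at y = 260 mm. Second lane: along its +x, from the mark to the black stop. Rails close the corner at x = -47 and y = -47 mm (faces)
- shelf_edge (a point): middle of the near lower edge of the clear, faintly green glass shelf, at track x = 180 mm, y = 0, 110 mm above the table. The glass is 6 mm thick, reaches from track x = 180 to 265 mm and y = -180 to 180 mm, and stands on four thin steel posts at its ends (y = -170 and 170 mm)
- mark (a point): centre of the blue ring mark (86 mm dia) painted on the plate at the lane's corner, at the height of the plate's top; axes as the track's. A jar pushed along the first lane into the end rail stands on it
- home (a point): point on the plate's top, 185 mm along the track's +x axis from the mark, where the jar's origin is when the jar touches the black stop (30 mm tall, face at track x = 225 mm); axes as the track's. The near edge of the glass is 5 mm nearer to the mark, so half of the jar stays outside it
- jar: the jar to move: clear glass, orange specimen inside, an orange band round its foot and under its white lid; 80 mm dia, 92 mm tall (lid 69 mm dia, the upper 18 mm), about 0.3 to 0.6 kg; origin at the centre of its underside, z up. It stands in the first lane, 120 to 200 mm from the mark, and slides freely on the plate
- gate (a joint): angle of the red gate bar in rad: 0 = shut (bar across the second lane, pointing along the track's -y; end stop), grows as its free end swings towards the mark (clockwise from above); 1.57 = wide open, the bar lying along the lane's left side; end stop at 1.75. It stays where it is left (friction about 0.05 Nm). Starts nearly shut. The jar cannot pass it when shut
- gate_hinge (a point): on the upright hinge axis of the gate, at track x = 133 mm, y = 64 mm, 50 mm above the table. The bar is 8 mm thick, 12 mm tall, its top 52 mm above the table
- gate_peg (a point): centre of the top of the gate's upright red round peg (14 mm dia, from 52 to 107 mm above the table) at the bar's free end, 75 mm from the hinge axis; take or push the gate by it
- canister: blue and white spray canister (56 mm dia) clamped in a fixed steel bracket on the table, to the right of the corner, its nozzle towards the mark; origin under its centre on the table; its shoulder is 140 mm high
- nozzle (a joint): travel of the spray cap in m: 0 = up, 0.008 = fully down; sprung, about 2.5 N to start and 7 N fully down; springs back by itself. It counts as pressed beyond 0.005
- nozzle_top (a point): centre of the top of the white spray cap (30 mm dia), 174 mm above the table when up; pressed straight down
- amber_jar: amber glass jar with black lid, 56 mm dia, 80 mm tall, standing on the table to the left of the lane that leads under the shelf; origin at the centre of its underside. Bystander
- shell_jar: clear jar with white lid and pale shell, 68 mm dia, 90 mm tall, under the glass shelf beside the lane (it may stand on the left or on the right side); origin at centre of underside. Bystander
- worm_jar: clear jar with white lid and reddish worm, 68 mm dia, 90 mm tall, under the glass shelf on the other side of the lane; origin at centre of underside. Bystander
- vial: small vial with black lid, 36 mm dia, 45 mm tall, standing on top of the glass shelf near its far edge; origin at centre of underside. Bystander
- bung: black rubber bung, 42 mm dia, 28 mm tall, on the table to the right of the lane; origin at centre of underside. Bystander
- dish: shallow white dish, 90 mm dia, 18 mm tall, on the table at the left; origin at centre of underside. Bystander
- brush: small brush, 160 mm long, lying on the table at the right. Bystander

How it is judged:
By the outcome, as a careful person would: the job done as asked, in the order asked, and still so for the second after the job is handed in, with the robot touching nothing.
It also fails if it takes over 72 s, if anything falls off the work surface, if the arm or the gripper's body presses on something with over 40 N, if the wrist force passes 120 N, or if a joint passes its speed limit or range.

ROBOT

A 7-joint arm with a two-finger parallel gripper is mounted at the origin on the work surface. World frame = base frame: x ahead of the robot, y to its left, z up, the work surface at z = 0. Lengths are in m, angles in degrees, forces in N, time in s.
With the tool pointing down it reaches from about 0.375 to 0.925 m from the base axis. Payload 3.1 kg.
Tool frame: the origin (TCP) lies midway between the tips of the shut fingers; the grasp point (between the pads) lies 19 mm behind it (r.grip_depth is the distance from the TCP to the grasp point, in m); z points along the fingers, y is the line along which they close (so a half turn about z gives the same grasp; the last joint's range is limited). The gripper opens to 85 mm and grips with 20 to 120 N. Pads are 22 mm wide; open, the fingers measure 114 mm over their backs; the gripper's body (76 mm by 85 mm) begins 54 mm behind the grasp point. The pads swing forward as they close: fully open they stand 13 mm farther back than shut.
Start: joints at [-70.119, 21.939, 2.515, 91.553, -1.026, 66.532, -2.859], TCP at [0.28, 0.587, 0.206] pointing down, gripper open.
Joint ranges: [-149.38, 149.38], [-23.57, 123.04], [-84.95, 90], [0, 143.3], [-89.99, 269.99], [3.08, 112.72], [-163.45, 163.45]. Speed limits (degrees/s): [159.86, 159.86, 180, 180, 180, 180, 180].

INTERFACE

Orientations are given as a 3x3 rotation matrix whose columns are the frame's x, y, z axes.
In Python, from station import r gives the robot as it stands. The module is installed in compiled form; this text tells all that it offers.
- The arm moves only by the shell command python3 -m inch 'ROWS' [FORCE]. ROWS is JSON, a list that holds one entry, the list of rows, each a list of 5 numbers: the closure, from 0 (fully open) to 1 (shut), then the shift along the world's x, y, z in mm, then the turn about the world's z in degrees. A call has exactly 10 rows; each row is the pose to reach, as a shift and turn from the pose commanded when the call began; what a row does not reach only later rows make up. A row lasts 1/10 s, in which the tool goes at most 50 mm and 8.59 degrees, less where a joint would pass 70% of its speed; a pose out of reach is approached as far as the arm can. A call with a gripper value outside its range is refused whole. The fingers move at their own pace and stop on an object; FORCE is the grip in N (left out, the last holds). Time passes only in rows, so rows that repeat a pose let the fingers close, or fill a call up. It gives the time, the measured TCP pose, the force, the opening and the grip force at its end, in the units of the state.
- r.get_state(): the state, without advancing time (a new reading comes with each control period).
- r.camera(name): name is "scene" or "top" or "wrist"; returns a dict with "pixels" (384x512x3 uint8, red, green, blue), "depth" (384x512 float32, m along the optical axis (not along the pixel's ray), 0 where there is no reading), "K" (3x3 intrinsics, pixels), "R" (3x3) and "t" (3): a world point X has camera coordinates R X + t. Camera axes: x right, y down, z forward; pixel columns grow to the right and rows downward; lengths in m; the calibration is good to about 2 mm. A picture is of the moment at which its call begins.
- r.finish_job(): hands the job in; it is judged then, once.
The state is a dict: "clock": time; "joint_pos": joint angles; "joint_velocities": joint speeds; "tau": joint torques, N m; "eef_pos": TCP position; "eef_rot": TCP orientation; "contact_force": force on the tool from outside, world axes, zero at the start; "wrist_torque": the same for the moment, N m; "grip_width": finger opening in m; "gripper_force": force on a finger pad.
Only numpy, scipy, OpenCV 4.12 (cv2) and the standard library are available. Lean on these libraries where they do the work, as an engineer would, in place of code of your own. Each camera call takes 0.05 s, during which the arm holds its last target. There are 200 camera calls.

## Working session

There is one attempt and no reset: what is moved stays moved. The work goes in short steps, Python scripts to look and compute and a shell command to move; the robot and the scene stay as the last step left them, time stands still between calls to the robot, and variables do not carry over. Pictures are saved under pics/ and viewed, at most 10 in all, crops included, and the job is handed in when it is done.

```bash
mkdir -p pics
python3 - <<'E'
from station import r
import cv2,numpy as np
for n in("top","scene"):
    c=r.camera(n); np.savez(f"pics/{n}0.npz",**c); cv2.imwrite(f"pics/{n}0.png",cv2.resize(c["pixels"][:,:,::-1],(800,600)))
    print(n,c["K"].round(1).tolist(),c["R"].round(3).tolist(),c["t"].round(3).tolist())
s=r.get_state();print(s["eef_pos"],s["eef_rot"],s["clock"],s["contact_force"])
E
```

```text
top [[416.4, 0.0, 259.2], [0.0, 416.4, 194.3], [0.0, 0.0, 1.0]] [[-0.018, -1.0, 0.002], [-0.984, 0.018, -0.175], [0.175, -0.005, -0.984]] [-0.051, 0.616, 0.977]
scene [[439.2, 0.0, 251.1], [0.0, 439.2, 186.8], [0.0, 0.0, 1.0]] [[0.567, 0.824, -0.01], [0.572, -0.402, -0.715], [-0.593, 0.399, -0.699]] [-0.332, -0.282, 1.353]
[0.27928285 0.58592161 0.20468897] [[-9.02726539e-01  4.30213778e-01 -9.49674631e-04]
 [ 4.30214813e-01  9.02723784e-01 -2.23251894e-03]
 [-1.03166532e-04 -2.42391819e-03 -9.99997057e-01]] 0.1 [ 0.70847765 -0.38315691  0.20376501]
```

View pics/top0.png

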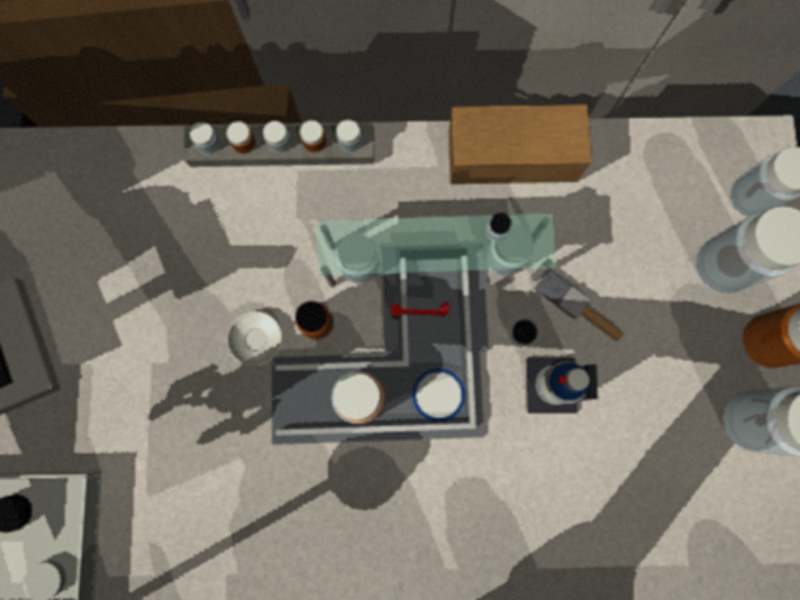

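View pics/scene0.png

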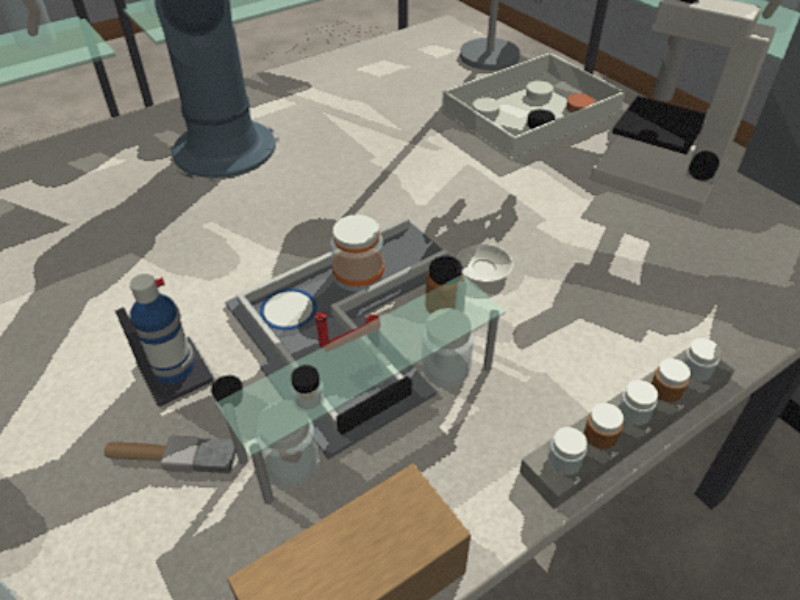

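The top view (800x600) shows the ring mark at (438,394), the jar lid at (357,398), the gate with its hinge at (396,311) and peg at (446,310), and the canister cap at about (577,380). The scene view confirms the layout, with the stop under the glass.

```bash
cat > h.py <<'E'
import numpy as np,cv2
def load(n): return dict(np.load(f"pics/{n}.npz"))
def ray(c,u,v,z):
    C=-c["R"].T@c["t"]; d=c["R"].T@np.linalg.solve(c["K"],[u,v,1.]); return C+d*(z-C[2])/d[2]
def proj(c,X):
    p=c["K"]@(c["R"]@np.asarray(X)+c["t"]); return p[:2]/p[2]
def blobs(m,n=4,mn=8):
    k,l,s,ce=cv2.connectedComponentsWithStats(m.astype(np.uint8)); i=[j for j in np.argsort(-s[1:,4])+1 if s[j,4]>=mn][:n]
    return [(ce[j],s[j],l==j) for j in i]
E
python3 - <<'E'
from h import *
for n in("top0","scene0"):
    c=load(n);p=c["pixels"];hsv=cv2.cvtColor(p,cv2.COLOR_RGB2HSV);H,S,V=[hsv[...,i].astype(int) for i in range(3)]
    print(n)
    for ce,s,l in blobs((abs(H-112)<15)&(S>120)&(V>50),3,20):
        pts=np.argwhere(l)[:,::-1]; hull=cv2.convexHull(pts.astype(np.float32))
        e=cv2.fitEllipse(hull); print("blue",ce.round(1),s[:5],np.round(e[0],1),np.round(e[1],1),ray(c,*e[0],.008).round(4))
    for ce,s,l in blobs(((H<5)|(H>172))&(S>150)&(V>60),4,4):
        print("red",ce.round(1),s, ray(c,*ce,.05).round(4))
    # white lids: bright, low sat
    for ce,s,l in blobs((S<50)&(V>170),12,60):
        if s[4]<2000: print("white",ce.round(1),s,ray(c,*ce,.1).round(4), "z",np.median(c["depth"][l]).round(3))
c=load("top0")
# heights from depth
d=c["depth"];v,u=np.mgrid[:384,:512];P=np.linalg.inv(c["K"])@np.stack([u.ravel()*d.ravel(),v.ravel()*d.ravel(),d.ravel()]);W=(c["R"].T@(P-c["t"][:,None])).T.reshape(384,512,3)
np.save("pics/W.npy",W)
def top(name,u0,u1,v0,v1,z0,z1):
    w=W[v0:v1,u0:u1].reshape(-1,3);m=(w[:,2]>z0)&(w[:,2]<z1);q=w[m];print(name,m.sum(),q.mean(0).round(4),q.min(0).round(3),q.max(0).round(3), ((q.min(0)+q.max(0))/2).round(4))
top("jar",205,250,225,280,.09,.12)
top("cap",345,390,225,265,.16,.19)
top("canister",330,390,220,265,.10,.15)
top("peg",275,295,185,205,.09,.12)
top("bar",250,295,190,205,.04,.06)
top("amber",185,215,185,220,.07,.09)
w=W[150:285,170:320].reshape(-1,3)
pic=c["pixels"][130:290,170:400];cv2.imwrite("pics/crop.png",cv2.resize(pic[:,:,::-1],(800,556),interpolation=cv2.INTER_CUBIC))
E
```

```text
top0
blue [291.  251.3] [281 236  17  33  81] [283.5 252.2] [26.8 32. ] [ 0.4732 -0.1206  0.008 ]
blue [365.3 251.2] [359 246  16  10  67] [365.8 249.3] [11.3 17.4] [ 0.4767 -0.3295  0.008 ]
blue [269.7 261.2] [264 250  19  19  50] [273.5 258.7] [14.5 25.1] [ 0.4574 -0.0951  0.008 ]
red [267.8 198.4] [250 193  38  10 174] [ 0.6048 -0.083   0.05  ]
red [359.9 242.6] [358 241   5   4  19] [ 0.4915 -0.3052  0.05  ]
white [499.7 157.7] [ 484  133   28   59 1154] [ 0.6858 -0.6419  0.1   ] z 0.924
white [162.3 184.7] [ 133  172   55   33 1041] [0.6338 0.1683 0.1   ] z 1.091
white [495.4  93.2] [468  75  44  46 997] [ 0.8505 -0.651   0.1   ] z 1.137
white [133.1 370.1] [112 351  40  33 727] [0.2189 0.223  0.1   ] z 1.01
white [227.4 253.7] [213 240  30  28 661] [0.4687 0.0144 0.1   ] z 0.961
white [281.3 253.3] [267 239  28  27 530] [ 0.4674 -0.11    0.1   ] z 1.051
white [165.9 211.1] [151 199  29  28 499] [0.5704 0.1583 0.1   ] z 1.069
scene0
blue [ 97.7 201.1] [ 84 189  29  23 452] [ 97.6 200.3] [22.6 28.6] [ 0.3618 -0.2793  0.008 ]
blue [184.1 198.4] [166 185  37  26 127] [184.  197.6] 
[... 918 characters left out ...]
 1.782
white [380.   91.5] [366  84  23  14 164] [0.5068 0.4731 0.1   ] z 1.349
jar 698 [0.4693 0.0126 0.1002] [ 0.436 -0.021  0.09 ] [0.503 0.046 0.106] [0.4693 0.0121 0.0982]
cap 191 [ 0.4839 -0.2929  0.1728] [ 0.47  -0.31   0.161] [ 0.498 -0.273  0.179] [ 0.4843 -0.291   0.1699]
canister 554 [ 0.4822 -0.2989  0.1263] [ 0.455 -0.338  0.1  ] [ 0.515 -0.266  0.143] [ 0.4848 -0.3019  0.1217]
peg 40 [ 0.5999 -0.1217  0.1059] [ 0.593 -0.129  0.09 ] [ 0.608 -0.115  0.112] [ 0.6005 -0.1218  0.1009]
bar 133 [ 0.6022 -0.078   0.0532] [ 0.594 -0.128  0.041] [ 0.613 -0.039  0.06 ] [ 0.6031 -0.0832  0.0504]
amber 314 [0.5935 0.0843 0.08  ] [0.571 0.062 0.071] [0.616 0.108 0.085] [0.5936 0.0846 0.078 ]
```

View pics/crop.png

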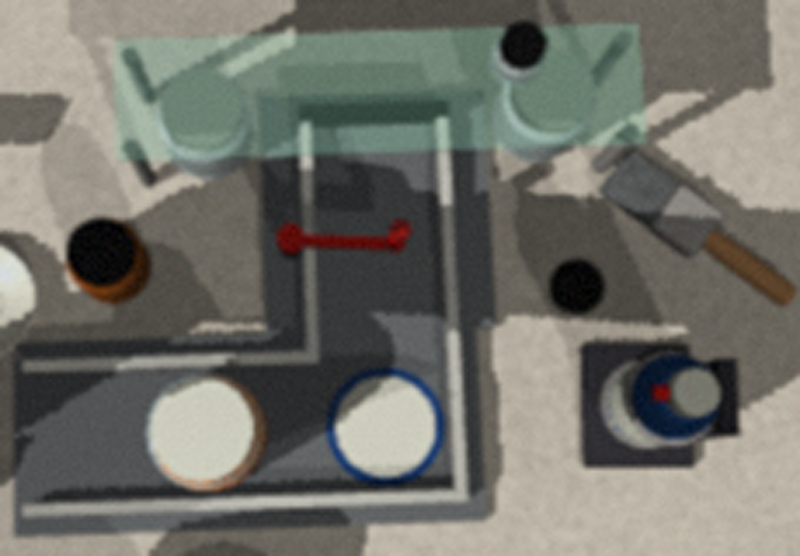

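The crop shows the mark disc at about (385,427), gate hinge (290,238), peg (398,236), the right rail from (441,118) to (463,495), the near rail from (25,512) to (465,493), and the glass front edge from (116,157) to (640,146).

Run:
```python
from h import *
c=load("top0");s=800/230
R=lambda a,b,z:ray(c,170+(a+.5)/s-.5,130+(b+.5)/s-.5,z)
for n,a,b,z in (("right rail",(441,118),(463,495),.026),("near rail",(25,512),(465,493),.026),("glass",(116,157),(640,146),.11),("left wall far rail",(25,364),(318,358),.026),("left rail 2nd",(306,122),(312,358),.026)):
    A,B=R(*a,z),R(*b,z);d=B-A;print(n,A.round(4),B.round(4),"len",np.linalg.norm(d).round(4),"ang",np.degrees(np.arctan2(d[1],d[0])).round(2))
print("mark",ray(c,281.3,253.3,.008).round(4)); sc=load("scene0");print("mark scene",ray(sc,182.5,197,.008).round(4))
print("hinge",R(290,238,.055).round(4),"peg",R(399,232,.107).round(4))
print("jar lid scene/top", ray(c,227.4,253.7,.1).round(4),"cap",R(696,392,.174).round(4))
```

```text
right rail [ 0.6986 -0.1595  0.026 ] [ 0.4234 -0.1657  0.026 ] len 0.2753 ang -178.7
near rail [0.4173 0.1444 0.026 ] [ 0.4248 -0.1672  0.026 ] len 0.3117 ang -88.62
glass [0.654  0.0704 0.11  ] [ 0.6553 -0.2859  0.11  ] len 0.3563 ang -89.79
left wall far rail [0.5218 0.1461 0.026 ] [ 0.5223 -0.0648  0.026 ] len 0.2109 ang -89.86
left rail 2nd [ 0.6973 -0.0593  0.026 ] [ 0.5224 -0.0605  0.026 ] len 0.175 ang -179.59
mark [ 0.4705 -0.1151  0.008 ]
mark scene [ 0.4662 -0.1122  0.008 ]
hinge [ 0.6054 -0.0463  0.055 ] peg [ 0.5994 -0.1204  0.107 ]
jar lid scene/top [0.4687 0.0144 0.1   ] cap [ 0.4846 -0.2961  0.174 ]
```

```bash
python3 -m inch '[[[0.6,160,-350,20,-32],[0.6,160,-350,20,-32],[0.6,160,-350,20,-32],[0.6,160,-350,20,-32],[0.6,160,-350,20,-50],[0.6,160,-350,20,-50],[0.6,160,-350,20,-64],[0.6,160,-350,20,-64],[0.6,180,-400,20,-64],[0.6,200,-445,20,-64]]]' 20
```

```text
clock: 1.1
eef_pos: [0.4782, 0.1431, 0.2258]
eef_rot: [[-0.01, 1.0, -0.0], [1.0, 0.01, 0.0], [0.0, -0.0, -1.0]]
contact_force: [0.8, 0.8, 0.9]
grip_width: 0.034
gripper_force: 0.0
```

```bash
python3 -m inch '[[[0.6,20,-44,0,0],[0.6,40,-88,0,0],[0.6,60,-132,0,0],[0.6,81,-176,0,0],[0.6,102,-220,0,0],[0.6,122,-264,0,0],[0.6,122,-264,-20,0],[0.6,122,-264,-55,0],[0.6,122,-264,-90,0],[0.6,122,-264,-100,0]]]' 20
python3 - <<'E'
from station import r
import cv2,numpy as np
for n in("wrist","scene"):
    c=r.camera(n); np.savez(f"pics/{n}1.npz",**c)
    cv2.imwrite(f"pics/{n}1.png",c["pixels"][:,:,::-1])
a=cv2.imread("pics/wrist1.png");b=cv2.imread("pics/scene1.png")[100:350,30:363]
cv2.imwrite("pics/m1.png",np.hstack([cv2.resize(a,(400,300)),cv2.resize(b,(400,300))]))
print(r.get_state()["joint_pos"])
E
```

```text
clock: 2.1
eef_pos: [0.5964, -0.1184, 0.1211]
eef_rot: [[-0.009, 1.0, -0.009], [1.0, 0.009, 0.001], [0.001, -0.009, -1.0]]
contact_force: [0.0, -0.6, -0.0]
grip_width: 0.0344
gripper_force: 0.0
[-20.80773649  25.9350606   35.44780211 102.48808052 -17.46184875
  57.44070846  22.04060639]
```

View pics/m1.png

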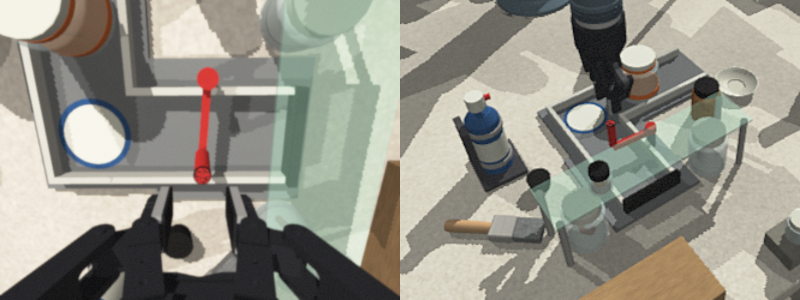

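The wrist picture shows the peg top at about (203,174) in the half-scale image and the hinge at (207,78). The fingers straddle the peg in x; I'll check y by ray.

Run:
```python
from h import *
c=load("wrist1");k=512/400
f=lambda a,b,z:ray(c,a*k,b*k,z).round(4)
print("peg",f(203,174,.107),"hinge",f(207.5,79,.055),"mark",f(95,132,.008),"rail corner",f(50,185,.026),"rail left top",f(48,80,.026))
print("tcp proj",proj(c,[.596,-.118,.121])/k)
hsv=cv2.cvtColor(c["pixels"],cv2.COLOR_RGB2HSV);H,S,V=[hsv[...,i].astype(int) for i in range(3)]
for ce,s,l in blobs((abs(H-108)<15)&(S>100)&(V>50),3,40):
    e=cv2.fitEllipse(cv2.convexHull(np.argwhere(l)[:,::-1].astype(np.float32)));print(s,np.round(e,1) if 0 else e,ray(c,*e[0],.008).round(4))
```

```text
peg [ 0.6003 -0.1177  0.107 ] hinge [ 0.6037 -0.0448  0.055 ] mark [ 0.4726 -0.107   0.008 ] rail corner [ 0.4191 -0.1681  0.026 ] rail left top [ 0.438  -0.0478  0.026 ]
tcp proj [197.4711677 181.5471981]
[  75  126   92   90 1434] ((120.62124633789062, 170.59005737304688), (84.03018188476562, 96.08214569091797), 128.53085327148438) [ 0.4716 -0.1085  0.008 ]
```

```bash
python3 -m inch '[[[0.6,0,1,-15,0],[0.6,0,1,-30,0],[0.6,0,1,-45,0],[0.8,0,1,-45,0],[0.8,0,1,-45,0],[0.8,0,1,-45,0],[0.8,-6,2,-45,-4],[0.8,-11,2,-45,-9],[0.8,-17,3,-45,-13],[0.8,-22,5,-45,-17]]]' 20
```

```text
clock: 3.2
eef_pos: [0.5792, -0.1149, 0.0821]
eef_rot: [[0.287, 0.958, 0.002], [0.958, -0.287, -0.0], [0.0, 0.002, -1.0]]
contact_force: [0.2, 0.9, 0.7]
grip_width: 0.017
gripper_force: 0.1
```

```bash
python3 -m inch '[[[0.8,-10,4,0,-9],[0.8,-20,10,0,-17],[0.8,-28,18,0,-25],[0.8,-35,26,0,-33],[0.8,-41,36,0,-41],[0.8,-45,46,0,-49],[0.8,-48,57,0,-57],[0.8,-49,68,0,-65],[0.8,-49,74,0,-73],[0.8,-49,74,0,-73]]]' 20
python3 - <<'E'
from h import *
from station import r
for n in("wrist","top"):
    c=r.camera(n); np.savez(f"pics/{n}2.npz",**c)
    cv2.imwrite(f"pics/{n}2.png",c["pixels"][:,:,::-1])
a=cv2.imread("pics/wrist2.png");b=cv2.imread("pics/top2.png")[130:290,150:363]
cv2.imwrite("pics/m2.png",np.hstack([cv2.resize(a,(400,300)),cv2.resize(b,(400,300))]))
E
```

```text
clock: 4.2
eef_pos: [0.5303, -0.0389, 0.0815]
eef_rot: [[1.0, 0.012, 0.001], [0.012, -1.0, 0.0], [0.001, -0.0, -1.0]]
contact_force: [-0.7, 0.0, -0.3]
grip_width: 0.017
gripper_force: 0.0
```

View pics/m2.png

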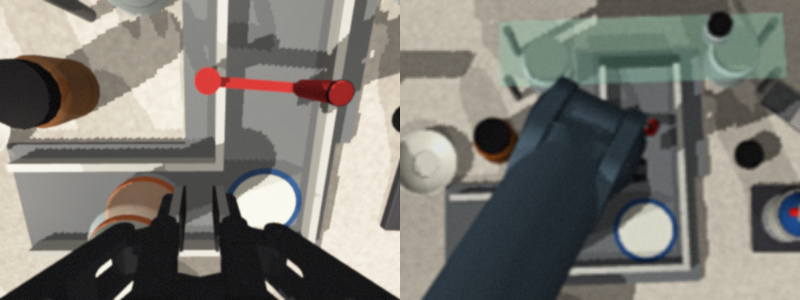

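The gate stayed shut (peg at (343,92) in the wrist half), so the cage missed the peg. Re-measuring it.

Run:
```python
from h import *
c=load("wrist2");k=512/400
f=lambda a,b,z:ray(c,a*k,b*k,z).round(4)
print("peg",f(343,93,.107),"hinge",f(207.5,80,.055),"tcp proj",proj(c,[.5303,-.0389,.0815])/k)
d=c["depth"];u,v=int(343*k),int(93*k);print("depth",d[v-3:v+4:3,u-3:u+4:3], "expected",(c["R"]@np.array([.6,-.12,.107])+c["t"])[2])
hsv=cv2.cvtColor(c["pixels"],cv2.COLOR_RGB2HSV);H,S,V=[hsv[...,i].astype(int) for i in range(3)]
e=None
for ce,s,l in blobs((abs(H-108)<15)&(S>100)&(V>50),1,40):
    e=cv2.fitEllipse(cv2.convexHull(np.argwhere(l)[:,::-1].astype(np.float32)));print("mark",ray(c,*e[0],.008).round(4))
print("right rail",f(345,100,.026),f(310,245,.026))
```

```text
peg [ 0.599  -0.1202  0.107 ] hinge [ 0.6042 -0.0445  0.055 ] tcp proj [198.98567654 182.70275612]
depth [[0.13808523 0.13881773 0.13808295]
 [0.13857752 0.13789628 0.13920784]
 [0.13940164 0.13959013 0.13850693]] expected 0.13837343447765393
mark [ 0.4746 -0.1109  0.008 ]
right rail [ 0.5879 -0.1698  0.026 ] [ 0.4317 -0.1616  0.026 ]
```

Run:
```python
from h import *
for n,tcp in(("wrist1",[.5964,-.1184,.1211]),("wrist2",[.5303,-.0389,.0815])):
    c=load(n);d=c["depth"];v,u=np.mgrid[:384,:512]
    P=np.linalg.solve(c["K"],np.stack([u.ravel()*d.ravel(),v.ravel()*d.ravel(),d.ravel()]))
    W=(c["R"].T@(P-c["t"][:,None])).T.reshape(384,512,3)-tcp
    ok=(d>0)&(abs(W[...,0])<.06)&(abs(W[...,1])<.06)&(W[...,2]>-.02)&(W[...,2]<.06)&(v>225)
    for (a,b) in ((190,225),(225,256),(256,288),(288,325)):
        q=W[(ok)&(u>=a)&(u<b)]
        if len(q): print(n,(a,b),len(q),"min z",np.percentile(q[:,2],[1,10,50]).round(4), q[q[:,2]<np.percentile(q[:,2],15)].mean(0).round(4))
    print("depth row",d[235:300:10,205].round(3),"cam pos rel tcp",(-c["R"].T@c["t"]-tcp).round(4))
```

```text
wrist1 (190, 225) 1149 min z [0.0278 0.0334 0.0458] [-0.0187  0.005   0.0319]
wrist1 (225, 256) 56 min z [-0.0156 -0.0152 -0.0144] [-0.0008 -0.0045 -0.0153]
wrist1 (256, 288) 115 min z [-0.0158 -0.015  -0.0143] [ 0.005  -0.004  -0.0152]
wrist1 (288, 325) 1258 min z [0.0276 0.0333 0.0462] [0.0206 0.0056 0.0317]
depth row [0.308 0.145 0.    0.127 0.12  0.12  0.117] cam pos rel tcp [0.0015 0.0769 0.168 ]
wrist2 (190, 225) 874 min z [-0.0194 -0.0132  0.0385] [-0.0258  0.0379 -0.0151]
wrist2 (225, 256) 582 min z [0.0264 0.0318 0.0451] [0.0081 0.0106 0.0307]
wrist2 (256, 288) 673 min z [0.0265 0.0319 0.0455] [ 0.0086 -0.0105  0.0307]
wrist2 (288, 325) 440 min z [0.0315 0.0359 0.047 ] [ 0.008  -0.0186  0.0346]
depth row [0.24  0.226 0.216 0.135 0.119 0.11  0.107] cam pos rel tcp [0.0776 0.0007 0.1679]
```

```bash
python3 -m inch '[[[0.8,0,0,45,8],[0.6,12,-14,50,16],[0.6,25,-28,50,24],[0.6,38,-42,50,32],[0.6,50,-56,50,40],[0.6,60,-68,50,48],[0.6,70,-80,50,56],[0.6,70,-80,50,64],[0.6,70,-80,50,72],[0.6,70,-80,50,80]]]' 20
```

```text
clock: 5.3
eef_pos: [0.5994, -0.1221, 0.1315]
eef_rot: [[0.159, 0.987, 0.001], [0.987, -0.159, -0.0], [-0.0, 0.001, -1.0]]
contact_force: [1.1, 0.0, -0.5]
grip_width: 0.0343
gripper_force: 0.0
```

```bash
python3 -m inch '[[[0.6,0,0,0,8],[0.6,0,0,-30,8],[0.6,0,0,-55,8],[0.6,0,0,-70,8],[0.6,0,0,-70,8],[0.75,0,0,-70,8],[0.75,0,0,-70,8],[0.75,0,0,-70,8],[0.75,-6,1,-70,4],[0.75,-11,2,-70,0]]]' 20
python3 - <<'E'
from h import *
from station import r
c=r.camera("wrist"); np.savez("pics/wrist3.npz",**c)
cv2.imwrite("pics/wrist3.png",c["pixels"][:,:,::-1])
E
```

```text
clock: 6.3
eef_pos: [0.5899, -0.1188, 0.0624]
eef_rot: [[0.167, 0.986, 0.004], [0.986, -0.167, -0.0], [0.0, 0.004, -1.0]]
contact_force: [0.7, -0.7, 0.2]
grip_width: 0.0211
gripper_force: 0.5
```

View pics/wrist3.png

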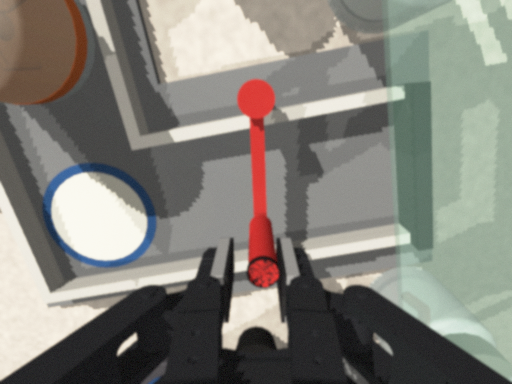

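The peg is now between the fingers at (263,272). Continuing the arc.

```bash
python3 -m inch '[[[0.75,-11,3,0,-8],[0.75,-21,7,0,-17],[0.75,-31,13,0,-25],[0.75,-39,21,0,-33],[0.75,-46,29,0,-41],[0.75,-52,39,0,-49],[0.75,-56,49,0,-57],[0.75,-59,60,0,-65],[0.75,-60,71,0,-73],[0.75,-60,77,0,-80]]]' 20
python3 - <<'E'
from h import *
from station import r
c=r.camera("wrist"); np.savez("pics/wrist4.npz",**c)
hsv=cv2.cvtColor(c["pixels"],cv2.COLOR_RGB2HSV);H,S,V=[hsv[...,i].astype(int) for i in range(3)]
for ce,s,l in blobs(((H<5)|(H>172))&(S>130)&(V>60),2,30): print("red",ce.round(1),s, ray(c,*ce,.107).round(4),ray(c,*ce,.052).round(4))
for ce,s,l in blobs((abs(H-108)<15)&(S>100)&(V>50),1,40):
    e=cv2.fitEllipse(cv2.convexHull(np.argwhere(l)[:,::-1].astype(np.float32)));print("mark",ray(c,*e[0],.008).round(4))
print("peg exp px",proj(c,[.529,-.046,.107]))
cv2.imwrite("pics/wrist4.png",c["pixels"][:,:,::-1])
E
```

```text
clock: 7.35
eef_pos: [0.5288, -0.0407, 0.0616]
eef_rot: [[1.0, 0.006, 0.001], [0.006, -1.0, 0.0], [0.001, -0.0, -1.0]]
contact_force: [0.6, -1.2, -1.3]
grip_width: 0.0217
gripper_force: 0.5
red [261.8 168.2] [ 244   82   38  184 3453] [ 0.5787 -0.0433  0.107 ] [ 0.5663 -0.0446  0.052 ]
red [261.6 281. ] [248 268  32  22 321] [ 0.5265 -0.0439  0.107 ] [ 0.4907 -0.0455  0.052 ]
mark [ 0.4762 -0.1118  0.008 ]
peg exp px [266.33616914 276.27169505]
```

```bash
python3 -m inch '[[[0.7,0,0,30,0],[0.7,0,0,65,0],[0.6,0,0,90,8],[0.55,-15,30,90,16],[0.55,-30,60,90,24],[0.55,-45,90,90,32],[0.55,-59,124,90,40],[0.55,-59,128,90,48],[0.55,-59,128,90,56],[0.55,-59,128,90,64]]]' 20
python3 -m inch '[[[0.55,0,0,0,8],[0.55,0,0,0,16],[0.55,0,0,0,24],[0.55,0,0,-20,26],[0.55,0,0,-50,26],[0.55,0,0,-80,26],[0.55,0,0,-105,26],[0.55,0,0,-105,26],[0.55,0,-5,-105,26],[0.55,0,-10,-105,26]]]' 20
python3 - <<'E'
from h import *
from station import r
c=r.camera("wrist"); np.savez("pics/wrist5.npz",**c); t=r.camera("top"); np.savez("pics/top5.npz",**t)
cv2.imwrite("pics/m5.png",np.hstack([cv2.resize(c["pixels"],(400,300)),cv2.resize(t["pixels"][130:290,150:363],(400,300))])[:,:,::-1])
E
```

```text
clock: 8.4
eef_pos: [0.4697, 0.0873, 0.1517]
eef_rot: [[0.421, 0.907, 0.001], [0.907, -0.421, 0.001], [0.002, 0.001, -1.0]]
contact_force: [-0.1, -0.3, -0.7]
grip_width: 0.0386
gripper_force: 0.0
clock: 9.4
eef_pos: [0.4711, 0.0765, 0.0476]
eef_rot: [[-0.01, 1.0, 0.003], [1.0, 0.01, 0.001], [0.001, 0.003, -1.0]]
contact_force: [0.0, 0.1, 0.3]
grip_width: 0.0388
gripper_force: 0.0
```

View pics/m5.png

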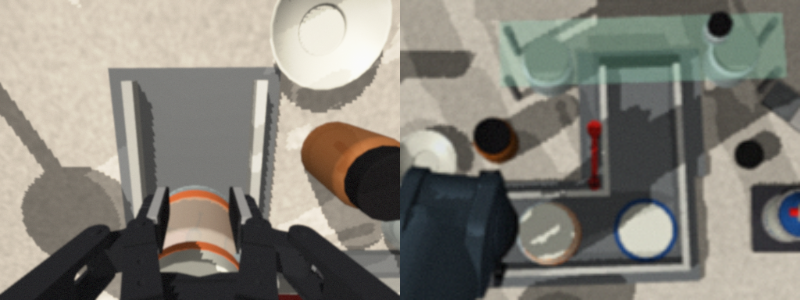

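The right half shows the gate lying open along the lane's left side and the jar at (548,232). The fingers are behind the jar. Pushing now.

```bash
python3 -m inch '[[[0.55,0,-8,0,0],[0.55,0,-18,0,0],[0.55,0,-30,0,0],[0.55,0,-42,0,0],[0.55,0,-54,0,0],[0.55,0,-66,0,0],[0.55,0,-78,0,0],[0.55,0,-88,0,0],[0.55,0,-95,0,0],[0.55,0,-98,0,0]]]' 20
cat > jar.py <<'E'
from h import *
from station import r
t=r.camera("top"); np.savez("pics/topj.npz",**t)
for n in ("top","scene"):
    c=t if n=="top" else r.camera("scene")
    d=c["depth"];v,u=np.mgrid[:384,:512]
    P=np.linalg.solve(c["K"],np.stack([u.ravel()*d.ravel(),v.ravel()*d.ravel(),d.ravel()]));W=(c["R"].T@(P-c["t"][:,None])).T
    p=c["pixels"].reshape(-1,3).astype(int)
    m=(abs(W[:,2]-.1)<.006)&(W[:,0]>.41)&(W[:,0]<.72)&(W[:,1]>-.17)&(W[:,1]<.06)&(p.min(1)>90)&(p.max(1)-p.min(1)<60)
    B=blobs(m.reshape(384,512),1,30)
    for ce,s,l in B:
        e=cv2.minEnclosingCircle(np.argwhere(l)[:,::-1].astype(np.float32)); q=W[l.ravel()]
        print(n,s[4],"ray",ray(c,*ce,.1).round(4),"mid",((q.min(0)+q.max(0))/2).round(4),"size",(q.max(0)-q.min(0)).round(3))
E
python3 jar.py
```

```text
clock: 10.5
eef_pos: [0.4695, -0.0223, 0.0461]
eef_rot: [[-0.008, 1.0, 0.0], [1.0, 0.008, 0.0], [0.0, 0.0, -1.0]]
contact_force: [0.3, 4.8, 4.2]
grip_width: 0.0385
gripper_force: 3.0
top 217 ray [ 0.4652 -0.0869  0.1   ] mid [ 0.4687 -0.0838  0.1003] size [0.059 0.033 0.01 ]
scene 550 ray [ 0.4725 -0.0671  0.1   ] mid [ 0.4704 -0.0663  0.1   ] size [0.07  0.067 0.012]
```

```bash
python3 -m inch '[[[0.55,0,-7,0,0],[0.55,0,-16,0,0],[0.55,0,-25,0,0],[0.55,0,-33,0,0],[0.55,0,-39,0,0],[0.55,0,-43,0,0],[0.55,0,-45,0,0],[0.55,0,-45,0,0],[0.55,0,-45,0,0],[0.55,0,-45,0,0]]]' 20
python3 jar.py
```

```text
clock: 11.6
eef_pos: [0.4692, -0.0669, 0.0459]
eef_rot: [[-0.009, 1.0, -0.0], [1.0, 0.009, -0.001], [-0.001, -0.0, -1.0]]
contact_force: [-1.1, 1.5, 4.1]
grip_width: 0.0388
gripper_force: 1.7
scene 573 ray [ 0.472  -0.1113  0.1   ] mid [ 0.4708 -0.1102  0.0995] size [0.07  0.069 0.011]
```

```bash
python3 -m inch '[[[0.55,0,8,0,0],[0.55,0,16,0,0],[0.55,0,16,45,0],[0.55,0,16,90,0],[0.55,0,16,135,0],[0.8,0,16,165,0],[1,3,-30,165,0],[1,6,-75,165,0],[1,10,-120,165,0],[1,15,-165,165,0]]]' 20
python3 - <<'E'
from h import *
from station import r
c=r.camera("wrist"); np.savez("pics/wrist6.npz",**c)
c2=r.camera("scene"); np.savez("pics/scene6.npz",**c2)
cv2.imwrite("pics/m6.png",np.hstack([cv2.resize(c["pixels"],(400,300)),cv2.resize(c2["pixels"][100:350,30:363],(400,300))])[:,:,::-1])
E
```

```text
clock: 12.7
eef_pos: [0.4845, -0.2317, 0.2106]
eef_rot: [[-0.011, 1.0, -0.0], [1.0, 0.011, 0.001], [0.001, -0.0, -1.0]]
contact_force: [0.2, 0.3, 0.4]
grip_width: 0.0001
gripper_force: 0.0
```

View pics/m6.png

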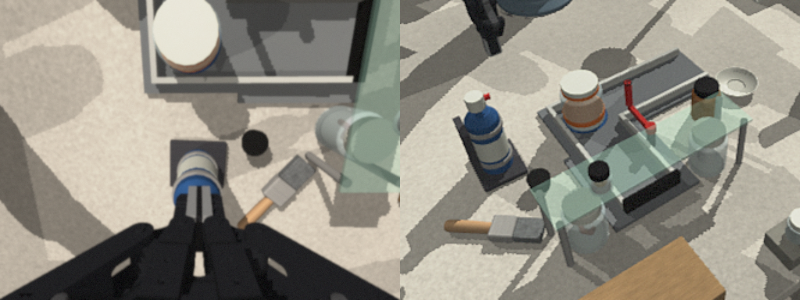

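The jar stands on the ring, with its blue edge just showing around the foot. The gate is open, and the cap is visible at (476,98) in the scene half.

```bash
python3 - <<'E'
from h import *
c=load("scene6")
print(ray(c,30+75.5*333/400,100+96*250/300,.174).round(4))
d=c["depth"];v,u=np.mgrid[:384,:512]
P=np.linalg.solve(c["K"],np.stack([u.ravel()*d.ravel(),v.ravel()*d.ravel(),d.ravel()]));W=(c["R"].T@(P-c["t"][:,None])).T
m=(W[:,2]>.168)&(W[:,2]<.182)&(abs(W[:,0]-.484)<.03)&(abs(W[:,1]+.294)<.03);q=W[m];print(m.sum(),q.mean(0).round(4),((q.min(0)+q.max(0))/2).round(4),q.min(0).round(3),q.max(0).round(3))
E
python3 -m inch '[[[1,0,-30,0,0],[1,0,-61,0,0],[1,0,-61,-10,0],[1,0,-61,-20,0],[1,0,-61,-30,0],[1,0,-61,-30,0],[1,0,-61,-30,0],[1,0,-61,-30,0],[1,0,-61,-30,0],[1,0,-61,-30,0]]]' 20
```

```text
[ 0.4842 -0.2904  0.174 ]
180 [ 0.4861 -0.293   0.1743] [ 0.4837 -0.289   0.173 ] [ 0.468 -0.308  0.168] [ 0.499 -0.27   0.178]
clock: 13.8
eef_pos: [0.4848, -0.2924, 0.1814]
eef_rot: [[-0.009, 1.0, 0.001], [1.0, 0.009, -0.0], [-0.0, 0.001, -1.0]]
contact_force: [0.4, 0.4, 0.0]
grip_width: 0.0002
gripper_force: 0.0
```

```bash
python3 -m inch '[[[1,0,1,-4,0],[1,0,1,-7,0],[1,0,1,-9,0],[1,0,1,-11,0],[1,0,1,-13,0],[1,0,1,-14,0],[1,0,1,-15,0],[1,0,1,-16,0],[1,0,1,-16,0],[1,0,1,-16,0]]]' 20
```

```text
clock: 14.8
eef_pos: [0.4844, -0.2914, 0.165]
eef_rot: [[-0.009, 1.0, 0.0], [1.0, 0.009, 0.0], [0.0, 0.0, -1.0]]
contact_force: [0.0, 0.6, -0.3]
grip_width: -0.0001
gripper_force: 0.0
```

Run:
```python
from h import *
from station import r
c=r.camera("wrist"); np.savez("pics/wrist7.npz",**c)
c2=r.camera("scene"); np.savez("pics/scene7.npz",**c2)
cv2.imwrite("pics/m7.png",np.hstack([cv2.resize(c["pixels"],(400,300)),cv2.resize(c2["pixels"][130:280,30:230],(400,300))])[:,:,::-1])
print("scene tcp",proj(c2,[.4844,-.2914,.165]),"wrist tcp",proj(c,[.4844,-.2914,.165]),r.get_state()["contact_force"])
```

```text
scene tcp [ 93.59424132 183.70137033] wrist tcp [253.45931268 233.05197629] [ 0.43737461 -0.67520846  0.05595825]
```

View pics/m7.png

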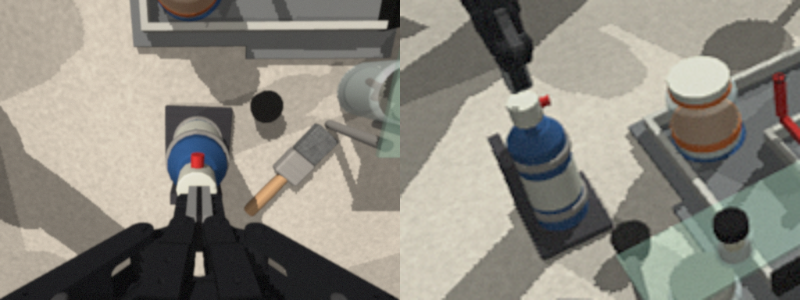

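The scene half shows the fingertip at (518,88), still above the cap top at (522,96). So the real tip sits above the reported TCP; descending with force checks.

```bash
python3 -m inch '[[[1,0,0,-1,0],[1,0,0,-2,0],[1,0,0,-3,0],[1,0,0,-4,0],[1,0,0,-5,0],[1,0,0,-6,0],[1,0,0,-7,0],[1,0,0,-8,0],[1,0,0,-9,0],[1,0,0,-10,0]]]' 20
```

```text
clock: 15.9
eef_pos: [0.4844, -0.2914, 0.1549]
eef_rot: [[-0.009, 1.0, 0.0], [1.0, 0.009, 0.0], [0.0, 0.0, -1.0]]
contact_force: [0.6, 0.3, 0.0]
grip_width: -0.0002
gripper_force: 0.0
```

```bash
python3 -m inch '[[[1,0,0,-1,0],[1,0,0,-1,0],[1,0,0,-2,0],[1,0,0,-2,0],[1,0,0,-3,0],[1,0,0,-3,0],[1,0,0,-4,0],[1,0,0,-4,0],[1,0,0,-5,0],[1,0,0,-5,0]]]' 20
python3 - <<'E'
from h import *
from station import r
c2=r.camera("scene"); c=r.camera("wrist")
np.savez("pics/scene8.npz",**c2); np.savez("pics/wrist8.npz",**c)
cv2.imwrite("pics/m8.png",np.hstack([cv2.resize(c["pixels"][150:300,150:350],(400,300)),cv2.resize(c2["pixels"][140:215,60:160],(400,300),interpolation=cv2.INTER_CUBIC)])[:,:,::-1])
E
```

```text
clock: 16.9
eef_pos: [0.4843, -0.2913, 0.1498]
eef_rot: [[-0.009, 1.0, -0.0], [1.0, 0.009, 0.0], [0.0, -0.0, -1.0]]
contact_force: [0.2, -0.3, 1.0]
grip_width: 0.0001
gripper_force: 0.0
```

View pics/m8.png

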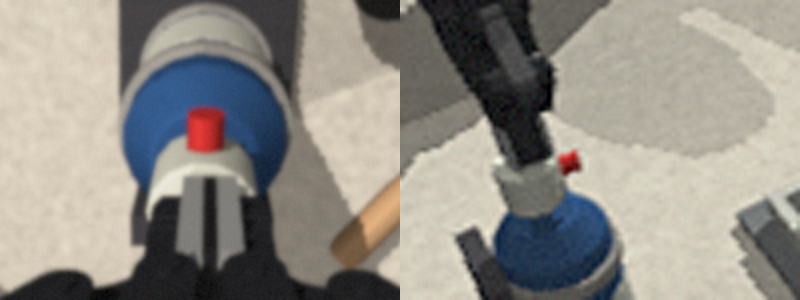

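The tip is now about on the cap top. The tip really sits about 23 mm above the reported TCP. Continuing the press.

```bash
python3 -m inch '[[[1,0,0,-1,0],[1,0,0,-2,0],[1,0,0,-3,0],[1,0,0,-4,0],[1,0,0,-5,0],[1,0,0,-5,0],[1,0,0,-6,0],[1,0,0,-6,0],[1,0,0,-6,0],[1,0,0,-6,0]]]' 20
```

```text
clock: 18.0
eef_pos: [0.4845, -0.2915, 0.1442]
eef_rot: [[-0.009, 1.0, 0.0], [1.0, 0.009, -0.0], [-0.0, 0.0, -1.0]]
contact_force: [-2.0, 0.8, 4.7]
grip_width: -0.0002
gripper_force: 2.5
```

```bash
python3 -m inch '[[[1,0,0,-1,0],[1,0,0,-2,0],[1,0,0,-3,0],[1,0,0,-4,0],[1,0,0,-5,0],[1,0,0,-5,0],[1,0,0,-5,0],[1,0,0,-5,0],[1,0,0,-5,0],[1,0,0,-5,0]]]' 20
```

```text
clock: 19.0
eef_pos: [0.4846, -0.2915, 0.1408]
eef_rot: [[-0.009, 1.0, 0.001], [1.0, 0.009, 0.002], [0.002, 0.001, -1.0]]
contact_force: [-3.8, 3.4, 13.9]
grip_width: -0.0001
gripper_force: 7.1
```

```bash
python3 -m inch '[[[1,0,0,8,0],[1,0,0,25,0],[1,0,0,60,-8],[0.8,-20,40,60,-16],[0.55,-40,80,60,-24],[0.55,-60,120,60,-32],[0.55,-80,160,60,-40],[0.55,-92,180,60,-48],[0.55,-92,180,60,-56],[0.55,-92,180,60,-64]]]' 20
python3 -m inch '[[[0.55,0,0,0,-8],[0.55,0,0,0,-16],[0.55,0,0,0,-25],[0.55,0,0,-30,-25],[0.55,0,0,-70,-25],[0.55,0,0,-110,-25],[0.55,0,0,-148,-25],[0.55,0,0,-153,-25],[0.55,0,0,-153,-25],[0.55,0,0,-153,-25]]]' 20; python3 jar.py
python3 - <<'E'
from h import *
c=dict(np.load("pics/topj.npz"));p=c["pixels"];d=c["depth"];v,u=np.mgrid[:384,:512]
P=np.linalg.solve(c["K"],np.stack([u.ravel()*d.ravel(),v.ravel()*d.ravel(),d.ravel()]));W=(c["R"].T@(P-c["t"][:,None])).T
m=(W[:,2]>.165)&(abs(W[:,0]-.484)<.025)&(abs(W[:,1]+.294)<.025);print("cap z",m.sum(),np.median(W[m,2]).round(4))
E
```

```text
clock: 20.0
eef_pos: [0.3926, -0.1086, 0.1949]
eef_rot: [[0.726, 0.685, -0.055], [0.687, -0.726, 0.035], [-0.016, -0.064, -0.998]]
contact_force: [0.7, -0.1, -1.0]
grip_width: 0.0385
gripper_force: 0.0
clock: 21.0
eef_pos: [0.395, -0.1134, 0.0442]
eef_rot: [[0.951, 0.309, -0.033], [0.31, -0.949, 0.053], [-0.015, -0.06, -0.998]]
contact_force: [0.4, -0.1, 0.5]
grip_width: 0.0385
gripper_force: 0.0
top 575 ray [ 0.4745 -0.1108  0.1   ] mid [ 0.4718 -0.1142  0.1001] size [0.067 0.065 0.011]
scene 572 ray [ 0.4722 -0.1109  0.1   ] mid [ 0.4713 -0.111   0.0999] size [0.071 0.068 0.012]
cap z 173 0.1742
```

```bash
python3 -m inch '[[[0.55,3,0,0,-5],[0.55,6,0,0,-11],[0.55,8,0,0,-17],[0.55,10,0,0,-17],[0.55,10,0,0,-17],[0.55,10,0,0,-17],[0.55,10,0,0,-17],[0.55,10,0,0,-17],[0.55,10,0,0,-17],[0.55,10,0,0,-17]]]' 20; python3 -c "
from station import r
print(r.get_state()['joint_pos'].round(1))"
```

```text
clock: 22.1
eef_pos: [0.4031, -0.1131, 0.0424]
eef_rot: [[1.0, 0.018, -0.02], [0.019, -0.998, 0.06], [-0.019, -0.061, -0.998]]
contact_force: [-0.9, -0.0, -0.6]
grip_width: 0.0385
gripper_force: 0.0
[-42.8  23.4  63.3 129.9 -33.5  46.6 -45.1]
```

```bash
python3 -m inch '[[[0.55,10,0,1,0],[0.55,20,1,2,0],[0.55,30,1,3,0],[0.55,42,1,3,0],[0.55,54,1,3,0],[0.55,66,2,3,0],[0.55,78,2,3,0],[0.55,90,2,3,0],[0.55,98,2,3,0],[0.55,102,2,3,0]]]' 20; python3 jar.py
python3 - <<'E'
from h import *
from station import r
c=r.camera("scene");cv2.imwrite("pics/s9.png",cv2.resize(c["pixels"][100:325,60:360],(800,600))[:,:,::-1])
E
```

```text
clock: 23.1
eef_pos: [0.5065, -0.1111, 0.0455]
eef_rot: [[1.0, 0.019, -0.019], [0.02, -0.998, 0.06], [-0.018, -0.06, -0.998]]
contact_force: [-1.5, -0.3, 0.0]
grip_width: 0.0386
gripper_force: 1.1
top 78 ray [ 0.565  -0.0891  0.1   ] mid [ 0.5638 -0.092   0.1008] size [0.043 0.022 0.008]
scene 674 ray [ 0.5547 -0.1107  0.1   ] mid [ 0.5526 -0.1096  0.0999] size [0.069 0.068 0.012]
```

View pics/s9.png

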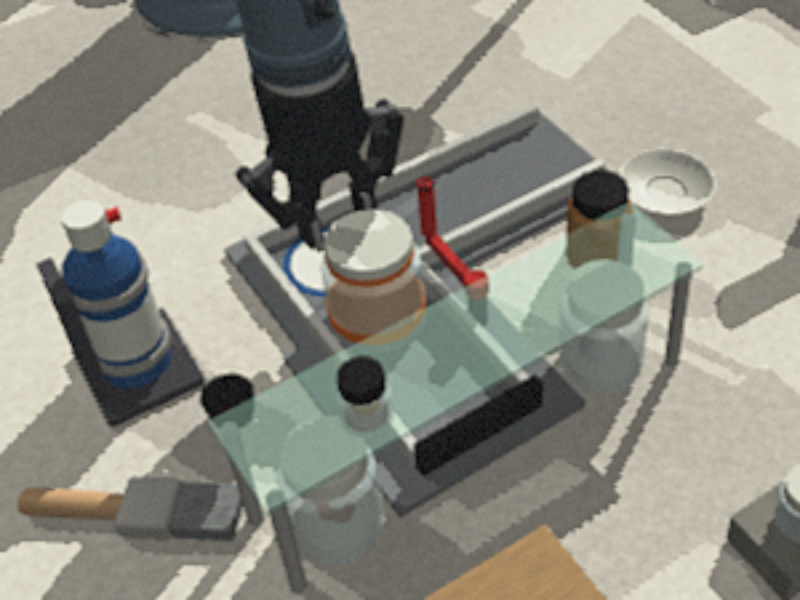

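The jar is inside the second lane at (370,270) with the gate open and everything else undisturbed. Continuing the push.

```bash
python3 -m inch '[[[0.7,2,0,0,0],[0.7,10,0,0,0],[0.7,20,0,0,0],[0.7,32,1,0,0],[0.7,44,1,0,0],[0.7,56,1,0,0],[0.7,68,1,0,0],[0.7,78,1,0,0],[0.7,84,1,0,0],[0.7,87,1,0,0]]]' 20; python3 jar.py
```

```text
clock: 24.25
eef_pos: [0.5929, -0.11, 0.0454]
eef_rot: [[1.0, 0.019, -0.02], [0.02, -0.998, 0.06], [-0.019, -0.061, -0.998]]
contact_force: [-4.0, 0.0, 4.3]
grip_width: 0.0253
gripper_force: 3.4
scene 310 ray [ 0.6242 -0.1092  0.1   ] mid [ 0.6232 -0.109   0.1014] size [0.034 0.067 0.006]
```

```bash
python3 -m inch '[[[0.7,2,0,0,0],[0.7,4,0,0,0],[0.7,6,0,0,0],[0.7,8,0,0,0],[0.7,10,0,0,0],[0.7,11,0,0,0],[0.7,12,0,0,0],[0.7,13,0,0,0],[0.7,14,0,0,0],[0.7,14,0,0,0]]]' 20
```

```text
clock: 25.35
eef_pos: [0.6065, -0.1101, 0.0455]
eef_rot: [[1.0, 0.018, -0.019], [0.019, -0.998, 0.06], [-0.018, -0.061, -0.998]]
contact_force: [-3.9, -0.5, 2.8]
grip_width: 0.0258
gripper_force: 2.7
```

```bash
python3 -m inch '[[[0.7,1,0,0,0],[0.7,2,0,0,0],[0.7,2,0,0,0],[0.7,3,0,0,0],[0.7,3,0,0,0],[0.7,4,0,0,0],[0.7,4,0,0,0],[0.7,4,0,0,0],[0.7,4,0,0,0],[0.7,4,0,0,0]]]' 20
```

```text
clock: 26.35
eef_pos: [0.6087, -0.1101, 0.0454]
eef_rot: [[1.0, 0.018, -0.023], [0.019, -0.998, 0.061], [-0.021, -0.062, -0.998]]
contact_force: [-6.2, 0.4, 6.0]
grip_width: 0.0255
gripper_force: 4.5
```

```bash
python3 -m inch '[[[0.7,1,0,0,0],[0.7,2,0,0,0],[0.7,3,0,0,0],[0.7,4,0,0,0],[0.7,4,0,0,0],[0.7,4,0,0,0],[0.7,4,0,0,0],[0.7,4,0,0,0],[0.7,4,0,0,0],[0.7,4,0,0,0]]]' 20
python3 - <<'E'
from h import *
from station import r
for n in("scene","top"):
    c=r.camera(n);np.savez(f"pics/{n}10.npz",**c)
    cv2.imwrite(f"pics/{n}10.png",c["pixels"][:,:,::-1])
print(r.get_state()["joint_pos"].round(1))
E
```

```text
clock: 27.35
eef_pos: [0.6088, -0.11, 0.0452]
eef_rot: [[0.999, 0.017, -0.03], [0.019, -0.998, 0.064], [-0.029, -0.064, -0.997]]
contact_force: [-13.5, 1.2, 10.5]
grip_width: 0.0258
gripper_force: 8.3
[-30.   41.9  52.1 102.3 -41.6  59.7 -49.4]
```

The force has risen to 13.5 N with no further motion, so the jar is against the stop. Backing off and moving round to the left side of the peg.

```bash
python3 -m inch '[[[0.7,-10,0,0,0],[0.7,-25,0,0,0],[0.9,-25,0,40,0],[1,-30,0,80,0],[1,-40,0,110,0],[1,-55,33,110,0],[1,-70,66,110,0],[1,-84,101,110,0],[1,-84,101,75,0],[1,-84,101,30,0]]]' 20
python3 - <<'E'
from h import *
from station import r
c=r.camera("scene");np.savez("pics/scene11.npz",**c)
print(r.get_state()["eef_pos"])
cv2.imwrite("pics/s11.png",cv2.resize(c["pixels"][130:280,110:310],(800,600),interpolation=cv2.INTER_CUBIC)[:,:,::-1])
E
```

```text
clock: 28.45
eef_pos: [0.5354, -0.0041, 0.0768]
eef_rot: [[1.0, 0.027, -0.009], [0.027, -0.998, 0.063], [-0.007, -0.063, -0.998]]
contact_force: [0.5, -0.6, 0.0]
grip_width: 0.0003
gripper_force: 0.0
[ 0.52753333 -0.00502883  0.06868422]
```

View pics/s11.png

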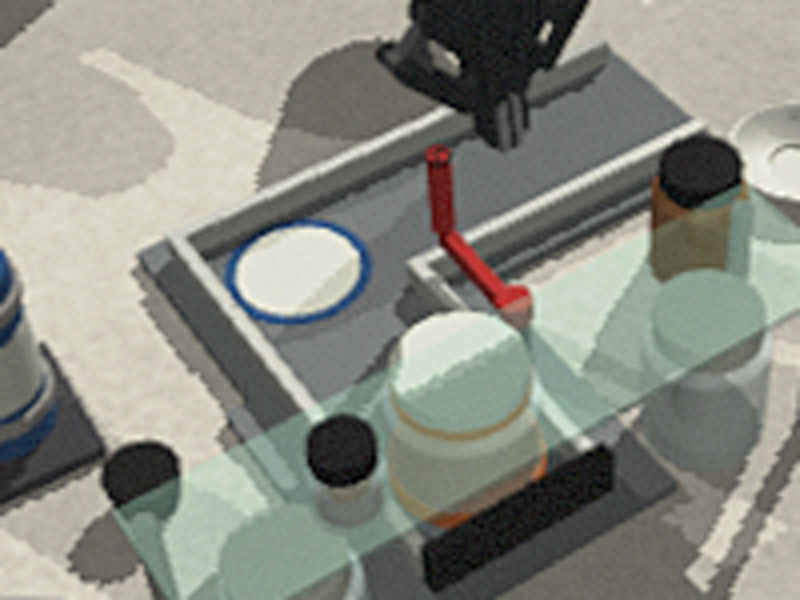

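The picture shows the jar touching the black stop, partly under the glass, the gate open with its peg at (440,180), and the closed fingertips left of the peg. I have now viewed more pictures than the 10 allowed, so the rest is done on numbers only.

```bash
python3 -m inch '[[[1,0,0,-12,0],[1,0,0,-20,0],[1,0,-10,-20,0],[1,1,-18,-20,4],[1,0,-26,-20,8],[1,-1,-33,-20,12],[1,-1,-41,-20,18],[1,-1,-49,-20,24],[1,0,-56,-20,29],[1,2,-64,-20,35]]]' 20
```

```text
clock: 29.5
eef_pos: [0.534, -0.0745, 0.0573]
eef_rot: [[0.807, 0.589, -0.047], [0.591, -0.806, 0.039], [-0.015, -0.059, -0.998]]
contact_force: [-0.9, 1.4, -0.2]
grip_width: 0.0003
gripper_force: 0.5
```

```bash
cat > gate.py <<'E'
from h import *
from station import r
for n in("wrist","scene"):
    c=r.camera(n);hsv=cv2.cvtColor(c["pixels"],cv2.COLOR_RGB2HSV);H,S,V=[hsv[...,i].astype(int) for i in range(3)]
    d=c["depth"];v,u=np.mgrid[:384,:512];P=np.linalg.solve(c["K"],np.stack([u.ravel()*d.ravel(),v.ravel()*d.ravel(),d.ravel()]));W=(c["R"].T@(P-c["t"][:,None])).T
    m=(((H<6)|(H>172))&(S>120)&(V>50)).ravel()&(d.ravel()>0)&(abs(W[:,0]-.57)<.07)&(abs(W[:,1]+.09)<.08)
    q=W[m&(W[:,2]>.09)&(W[:,2]<.115)];b=W[m&(W[:,2]>.04)&(W[:,2]<.06)]
    print(n,"peg",len(q),q.mean(0).round(4) if len(q) else "","bar",len(b),b.mean(0).round(4) if len(b) else "")
    if len(b)>20:
        vx=cv2.fitLine(b[:,:2].astype(np.float32),cv2.DIST_HUBER,0,.01,.01).ravel();print(" bar dir",vx.round(3))
E
python3 gate.py
```

```text
wrist peg 703 [ 0.5512 -0.0915  0.1013] bar 2666 [ 0.5868 -0.0591  0.0551]
 bar dir [ 0.752  0.66   0.587 -0.059]
scene peg 47 [ 0.5517 -0.0968  0.1022] bar 163 [ 0.5722 -0.075   0.052 ]
 bar dir [ 0.704  0.711  0.58  -0.068]
```

```bash
python3 -m inch '[[[1,4,-8,0,6],[1,9,-16,0,13],[1,14,-22,0,19],[1,20,-27,0,25],[1,26,-32,0,30],[1,33,-36,0,36],[1,37,-38,0,40],[1,40,-40,0,43],[1,43,-42,0,47],[1,43,-42,0,51]]]' 20;python3 gate.py
```

```text
clock: 30.6
eef_pos: [0.576, -0.1167, 0.0565]
eef_rot: [[0.052, 0.997, -0.06], [0.998, -0.053, -0.017], [-0.02, -0.059, -0.998]]
contact_force: [-0.3, 0.4, 0.4]
grip_width: 0.0001
gripper_force: 0.0
wrist peg 758 [ 0.6004 -0.1144  0.1014] bar 2822 [ 0.6024 -0.0667  0.055 ]
 bar dir [ 0.051  0.999  0.602 -0.067]
scene peg 53 [ 0.603  -0.1208  0.1026] bar 12 [ 0.5993 -0.0591  0.0589]
```

Nearly shut. Creeping to the end stop.

```bash
python3 -m inch '[[[1,1,0,0,0],[1,2,0,0,0],[1,3,0,0,0],[1,4,0,0,0],[1,4,0,0,0],[1,5,0,0,0],[1,5,0,0,0],[1,6,0,0,0],[1,6,0,0,0],[1,6,0,0,0]]]' 20;python3 gate.py
```

```text
clock: 31.7
eef_pos: [0.5808, -0.1151, 0.0553]
eef_rot: [[0.051, 0.997, -0.063], [0.999, -0.052, -0.015], [-0.018, -0.062, -0.998]]
contact_force: [-2.1, -0.9, 0.9]
grip_width: -0.0003
gripper_force: 0.9
wrist peg 679 [ 0.6051 -0.1137  0.1007] bar 2756 [ 0.604  -0.0668  0.055 ]
 bar dir [ 0.012 -1.     0.604 -0.067]
scene peg 55 [ 0.6073 -0.1205  0.1017] bar 7 [ 0.5973 -0.046   0.0592]
```

```bash
python3 -m inch '[[[1,1,0,0,0],[1,2,0,0,0],[1,3,0,0,0],[1,3,0,0,0],[1,3,0,0,0],[1,3,0,0,0],[1,3,0,0,0],[1,3,0,0,0],[1,3,0,0,0],[1,3,0,0,0]]]' 20;python3 gate.py
```

```text
clock: 32.8
eef_pos: [0.5809, -0.115, 0.0552]
eef_rot: [[0.051, 0.996, -0.068], [0.999, -0.052, -0.014], [-0.017, -0.068, -0.998]]
contact_force: [-7.1, -0.4, 4.9]
grip_width: -0.0002
gripper_force: 4.1
wrist peg 664 [ 0.6053 -0.1137  0.1008] bar 2766 [ 0.604  -0.0667  0.0551]
 bar dir [ 0.014 -1.     0.604 -0.067]
scene peg 45 [ 0.6085 -0.1203  0.1001] bar 8 [ 0.5995 -0.0452  0.0592]
```

```bash
python3 -m inch '[[[1,-10,0,0,0],[1,-30,0,0,0],[1,-40,0,0,0],[1,-40,0,40,0],[1,-40,0,85,0],[1,-60,0,130,0],[1,-80,40,150,0],[1,-100,85,150,0],[1,-100,130,150,0],[1,-100,170,150,0]]]' 20;python3 gate.py
python3 - <<'E'
from h import *
from station import r
a=load("top0");b=r.camera("top");sa=load("scene0");sb=r.camera("scene")
for n,x,y in(("top",a,b),("scene",sa,sb)):
    m=(np.abs(x["pixels"].astype(int)-y["pixels"]).max(2)>60).astype(np.uint8)
    m=cv2.morphologyEx(m,cv2.MORPH_OPEN,np.ones((3,3)))
    for ce,s,l in blobs(m,8,15): print(n,"changed",ce.round(),s, ray(y,*ce,.1).round(3))
c=sb;d=c["depth"];v,u=np.mgrid[:384,:512]
hsv=cv2.cvtColor(c["pixels"],cv2.COLOR_RGB2HSV);H,S,V=[hsv[...,i].astype(int) for i in range(3)]
P=np.linalg.solve(c["K"],np.stack([u.ravel()*d.ravel(),v.ravel()*d.ravel(),d.ravel()]));W=(c["R"].T@(P-c["t"][:,None])).T
m=(abs(W[:,2]-.1)<.006)&(abs(W[:,0]-.64)<.06)&(abs(W[:,1]+.11)<.045)&(d.ravel()>0);q=W[m];print("lid pts",m.sum(),q.min(0).round(3),q.max(0).round(3))
E
```

```text
clock: 33.9
eef_pos: [0.4844, 0.0579, 0.2064]
eef_rot: [[0.05, 0.997, -0.058], [0.999, -0.051, -0.012], [-0.015, -0.058, -0.998]]
contact_force: [1.3, 0.4, -0.5]
grip_width: 0.0001
gripper_force: 0.0
wrist peg 0  bar 679 [ 0.6027 -0.0634  0.0533]
 bar dir [ 0.032 -0.999  0.603 -0.063]
scene peg 51 [ 0.607  -0.1206  0.1026] bar 11 [ 0.5991 -0.0448  0.0591]
top changed [439. 245.] [ 381  190  113  141 5091] [ 0.479 -0.477  0.1  ]
top changed [150. 307.] [ 115  259   79  101 4737] [0.353 0.19  0.1  ]
top changed [153. 206.] [ 116  175   87   65 3564] [0.583 0.189 0.1  ]
top changed [435. 123.] [ 391   95   84   59 3142] [ 0.776 -0.495  0.1  ]
top changed [163. 362.] [ 114  323   83   61 3117] [0.234 0.158 0.1  ]
top changed [456. 318.] [ 408  286   92   83 1734] [ 0.316 -0.499  0.1  ]
top changed [351. 206.] [ 314  192   77   32 1575] [ 0.574 -0.277  0.1  ]
top changed [229. 213.] [205 194  42  32 763] [0.563 0.009 0.1  ]
scene changed [248.  42.] [ 228    0   42   97 2952] [0.065 0.348 0.1  ]
scene changed [ 34. 321.] [   0  296   98   57 2368] [ 0.661 -0.472  0.1  ]
scene changed [ 20. 234.] [   0  196   53   79 1180] [ 0.462 -0.445  0.1  ]
scene changed [301. 146.] [ 273  125   58   46 1042] [0.564 0.155 0.1  ]
scene changed [114. 273.] [ 81 254  66  34 882] [ 0.648 -0.332  0.1  ]
scene changed [106. 354.] [ 80 312  57  72 864] [ 0.779 -0.397  0.1  ]
scene changed [220. 216.] [207 207  32  21 362] [ 0.641 -0.11   0.1  ]
scene changed [146. 317.] [130 295  33  43 334] [ 0.758 -0.322  0.1  ]
lid pts 151 [ 0.603 -0.136  0.094] [ 0.639 -0.082  0.106]
```

```bash
python3 -c "
from station import r
print(r.finish_job())"
```

```text
the job is handed in; nothing more can be done
None
```

The job is handed in: the jar is home against the stop, the cap was pressed fully down and sprang back, and the gate is shut on its end stop; I took 12 pictures against the limit of 10, and the first try at opening the gate missed the peg.

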